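# Rinse the spatula and shut it in the drying cabinet

### The job

Take the red-handled mixing spatula off its sloping rest, dip its blade well down into the blue rinse pot, then stand it blade down in the white caddy on the inside of the open drying-cabinet door and let go. Then push the door fully shut, without slamming it, so that it seats on its catch with the spatula still in the caddy; leave the pot and the paints and figure around it where they are.

Things in the scene. Friction and masses are not known exactly. Their poses are not given: they have to be found in the camera images.
- spatula: mixing spatula, 150 mm long, 60 g, starting in the rest leaning 30 degrees from vertical. Origin at the end of the blade; its z axis runs up the middle of the tool to the handle's end at 150 mm. Steel blade 18 mm wide (y) and 3 mm thick (x) for z 0 to 56 mm, thin neck, red square handle 16 x 16 mm for z 70 to 150 mm
- spatula_grip (a point): middle of the spatula's axis 122 mm from the blade end: free place to grip, across the spatula's y (16 mm)
- rest: fixed wooden sloping rest, base 100 x 70 x 14 mm, origin under its centre. The spatula lies in a shallow channel with its handle leaning to the rest's -x side; channel walls and slope end 100 mm up the spatula, so the handle above is free. The channel is open on its upper side: lifting straight up 80 mm frees the spatula
- pot: blue open rinse pot, loose, 500 g, 75 mm high, mouth about 84 mm across, wall 4 mm; origin under its centre on the table; the mouth centre is 75 mm above. It may change places with the orange jar
- door (a joint): angle of the cabinet door, rad: 0 shut and seated, grows to 1.9 as it swings out towards the robot. A stiff hinge: it stays where it is left (about 0.12 N m). A sprung ball catch resists from about 0.07 rad, its peak is near 0.025 rad and then it pulls the door home to 0; it takes about 5 to 10 N at push_spot
- door_hinge (a point): on the door's upright hinge axis at its lower edge, 8 mm above the table; turns with the door. Door frame: x is the door's normal, pointing to its inner side (into the cabinet when shut); y runs along the door, from free edge to hinge; z up. The green door panel spans x 0 (outer face) to 14 mm, y -230 to 0 mm, z 0 to 182 mm. Opening turns it clockwise seen from above. A brass pull handle stands 26 mm out from the outer face at y -208 mm, z 96 to 159 mm
- caddy_floor (a point): centre of the inner floor of the white caddy on the door's inner face, same axes as door_hinge: open top, inside 60 x 60 mm and 77 mm deep; its centre is 33 mm from the door's inner face, and 23 mm above the table. The door top is 167 mm above the caddy floor
- push_spot (a point): point on the door's outer face (same axes as door_hinge), 150 mm from the hinge, 158 mm above the table (32 mm below the door top): clear place to push, in the door's +x direction
- cabinet: fixed drying cabinet of light wood with clear top and back, 160 (x) x 240 (y) x 205 mm high, origin under its centre; its open front faces its -x and the door is hinged on its +y side
- paint_jar: orange closed paint jar, 60 mm across, 70 mm high, origin under its centre: leave alone
- wash_jar: small brown jar with black lid, 52 mm across, 58 mm high, origin under its centre: leave alone
- dropper_blue: blue dropper bottle, 31 mm across, 88 mm high, origin under its centre: leave alone
- dropper_yellow: yellow dropper bottle, 31 mm across, 88 mm high, origin under its centre: leave alone
- figure: copper figurine on a cork, 38 mm across, 101 mm high, origin under its centre: leave alone
There are look-alikes about, which are no part of the job. Leave any green look-alike of the pot alone.

How it is judged:
By the outcome, as a careful person would: the job done as asked, in the order asked, and still so for the second after the job is handed in, with the robot touching nothing.
It also fails if it takes over 72 s, if anything falls off the work surface, if the arm or the gripper's body presses on something with over 40 N, if the wrist force passes 120 N, or if a joint passes its speed limit or range.

### The arm

A 6-joint arm with a two-finger parallel gripper is mounted at the origin on the work surface. World frame = base frame: x ahead of the robot, y to its left, z up, the work surface at z = 0. Lengths are in mm, angles in rad, forces in N, time in s.
With the tool pointing down it reaches from about 275 to 825 mm from the base axis. Payload 5.2 kg.
Tool frame: the origin (TCP) lies at the very end of the fingers, on their centre line; the grasp point (between the pads) lies 19 mm behind it; z points along the fingers, y is the line along which they close (so a half turn about z gives the same grasp; the last joint's range is limited). The gripper opens to 93 mm and grips with 3 to 60 N. Pads are 15 mm wide; open, the fingers measure 128 mm over their backs; the gripper's body (75 mm by 188 mm) begins 65 mm behind the grasp point.
Start: joints at [-1.48, 0.259, 1.535, -0, 1.348, -0.203], TCP at [159.296, -526.431, 218.653] pointing down, gripper open.
Joint ranges: [-3.14, 3.14], [-0.91, 2.08], [0.19, 2.58], [-1.22, 4.36], [0.22, 2.71], [-3.12, 3.12]. Speed limits (rad/s): [2.57, 2.57, 3.14, 3.14, 3.14, 3.14].

### API

Orientations are given as [roll, pitch, yaw] about the fixed x, y, z axes, in that order (R = Rz(yaw) Ry(pitch) Rx(roll)).
In Python, from bench import robot gives the robot as it stands. The module is installed in compiled form; this text tells all that it offers. Calls block until the motion is done:
- robot.move_ptp(position, orientation): joint-space move of the TCP to a pose.
- robot.move_linear(position, ori=None, speed=150, f_stop=None): straight line of the TCP; ori=None keeps the orientation; speed is the mean speed in mm/s. With f_stop (N) it stops when the force on the tool has changed by that much, and returns True; else False.
- robot.move_j(angles): joint-space move.
- robot.move_gripper(opening): opening from 0.0 (shut) to 1.0 (fully open); the grip force is fixed at half the most; returns when the fingers have stopped.
- robot.sleep(seconds).
- robot.inverse_kinematics(position, orientation): joint angles nearest the present ones, or None.
- robot.get_image(name): name is "side" or "top"; returns a dict with "img" (480x640x3 uint8, blue, green, red), "fovy" (degrees; the focal length in pixels is half the picture's height over the tangent of half this angle, whatever the lens; pixels are square), "cx", "cy" (the principal point, pixels), "eye" and "orientation" of the camera in the world. Camera axes: x right, y down, z forward; pixel columns grow to the right and rows downward; lengths in mm; the calibration is good to about 2 mm. A picture is of the moment at which its call begins. There is no depth.
A pose or a line that the arm cannot do raises robot.MotionError and nothing moves.
- robot.hand_in(): hands the job in; it is judged then, once.
Readings, each from a call of its own:
- robot.current_t(): time.
- robot.current_qpos(): joint angles.
- robot.current_joint_vel(): joint speeds.
- robot.current_joint_efforts(): joint torques, N m.
- robot.current_tcp_pos(): TCP position.
- robot.current_eef_rot(): TCP orientation.
- robot.current_contact_force(): force on the tool from outside, world axes, zero at the start.
- robot.current_ft_torque(): the same for the moment, N m.
- robot.current_gripper_width(): opening from 0.0 (shut) to 1.0 (fully open).
- robot.current_finger_force(): force on a finger pad.
Only numpy, scipy, OpenCV 4.12 (cv2) and the standard library are available. Lean on these libraries where they do the work, as an engineer would, in place of code of your own. Each camera call takes 0.05 s, during which the arm holds its last target. There are 200 camera calls.

## Working session

There is one attempt and no reset: what is moved stays moved. The work goes in short steps, each a Python script; the robot and the scene stay as the last script left them, time stands still between calls to the robot, and variables do not carry over. Pictures are saved under pics/ and viewed, at most 10 in all, crops included, and the job is handed in when it is done.

```bash
mkdir -p pics
python3 - <<'E'
from bench import robot
import cv2
for n in("top","side"):
    d=robot.get_image(n); cv2.imwrite(f"pics/{n}0.png",d["img"])
    print(n,{k:v for k,v in d.items() if k!="img"})
print(robot.current_t(),robot.current_eef_rot())
E
```

```text
top {'fovy': 57.253127754791706, 'cx': 318.8467786640109, 'cy': 236.8405304407037, 'eye': array([447.98640486, -38.8011913 , 955.33728339]), 'orientation': array([-3.05413146, -0.00656601, -1.59384191])}
side {'fovy': 43.583489455660136, 'cx': 322.98474159985125, 'cy': 234.83902199392796, 'eye': array([ 106.88774169, -864.33647955, 1056.3363222 ]), 'orientation': array([-2.36996281,  0.01571587, -0.50598663])}
0.1 [-3.13998356e+00 -3.47611320e-04  2.93793311e-01]
```

View pics/top0.png

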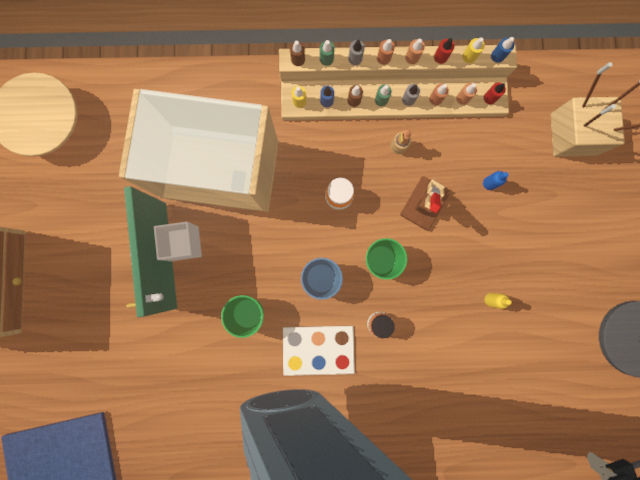

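View pics/side0.png

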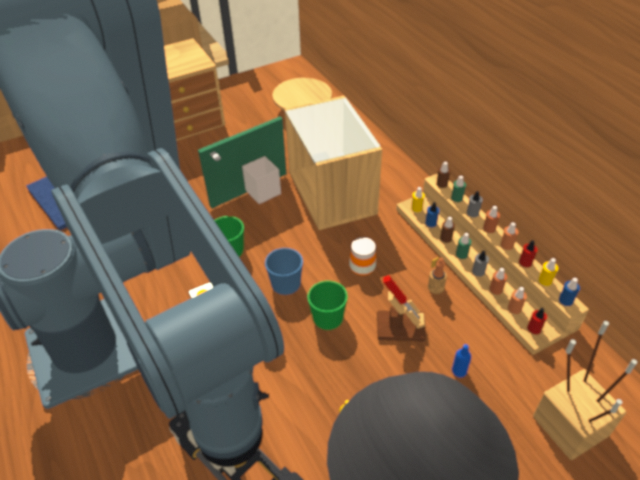

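Run:
```python
import cv2,numpy as np
t=cv2.imread("pics/top0.png");s=cv2.imread("pics/side0.png")
def c(im,x,y,w,h,f): return cv2.resize(im[y:y+h,x:x+w],None,fx=f,fy=f,interpolation=cv2.INTER_CUBIC)
# top: rest 400-460x170-235 (x6) ; 
a=c(t,395,170,65,65,6); b=c(s,365,265,65,85,6)[:,:390]
cv2.imwrite("pics/c1.png",np.hstack([cv2.copyMakeBorder(a,0,510-390,0,0,0),b]))
a=c(t,115,180,100,145,4); b=c(s,190,100,100,145,4)
cv2.imwrite("pics/c2.png",np.hstack([a,b]))
```

```text
(no output)
```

View pics/c1.png

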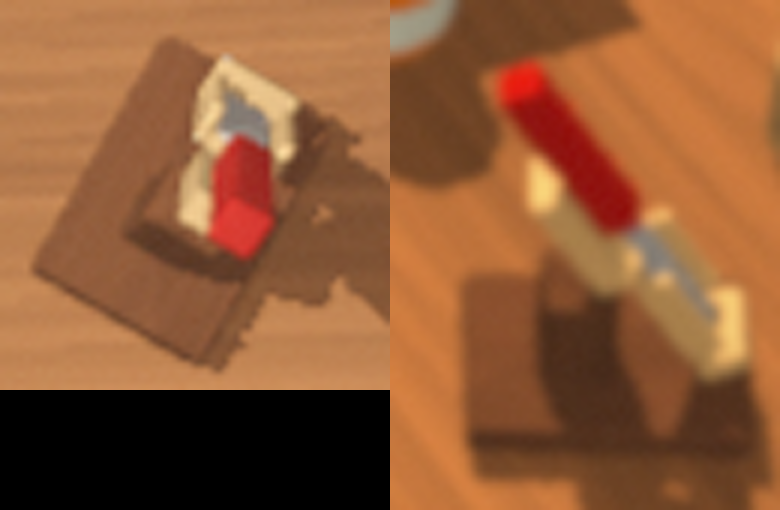

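View pics/c2.png

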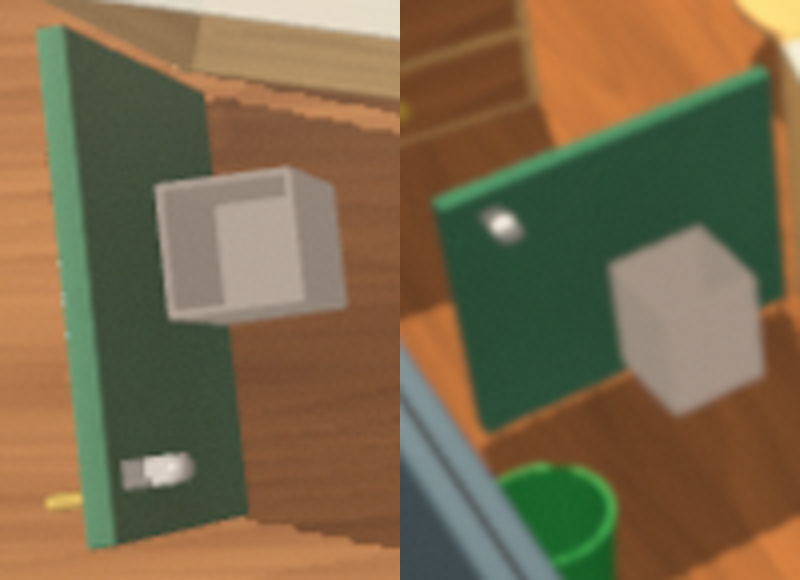

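```bash
cat > h.py <<'E'
import numpy as np
from scipy.spatial.transform import Rotation as R
CAM={"top":(57.253127754791706,318.8467786640109,236.8405304407037,[447.98640486,-38.8011913,955.33728339],[-3.05413146,-.00656601,-1.59384191]),
"side":(43.583489455660136,322.98474159985125,234.83902199392796,[106.88774169,-864.33647955,1056.3363222],[-2.36996281,.01571587,-.50598663])}
def ray(n,u,v):
    f,cx,cy,e,o=CAM[n]; f=240/np.tan(np.radians(f)/2)
    d=R.from_euler("xyz",o).apply([(u-cx)/f,(v-cy)/f,1.]); return np.array(e),d
def onz(n,u,v,z):
    e,d=ray(n,u,v); return e+d*(z-e[2])/d[2]
def proj(n,p):
    f,cx,cy,e,o=CAM[n]; f=240/np.tan(np.radians(f)/2)
    q=R.from_euler("xyz",o).inv().apply(np.array(p,float)-e); return np.array([cx+f*q[0]/q[2],cy+f*q[1]/q[2]])
def tri(a,b):
    (e,d),(g,h)=ray("top",*a),ray("side",*b)
    s=np.linalg.lstsq(np.c_[d,-h],g-e,rcond=None)[0]
    p,q=e+s[0]*d,g+s[1]*h; return (p+q)/2,np.linalg.norm(p-q)
E
python3 - <<'E'
from h import *
np.set_printoptions(precision=1,suppress=True)
c=lambda x,y,ox,oy,f:((x+.5)/f-.5+ox,(y+.5)/f-.5+oy)
T1=lambda x,y:c(x,y,395,170,6); S1=lambda x,y:c(x-390,y,365,265,6)
T2=lambda x,y:c(x,y,115,180,4); S2=lambda x,y:c(x-400,y,190,100,4)
print("handle end",tri(T1(243,228),S1(525,82)))
for p in[(170,40),(35,270)]:print("base z14",onz("top",*T1(*p),14))
print("base z0",onz("top",*T1(212,370),0))
for p in[(468,275),(470,435)]:print("base side z14",onz("side",*S1(*p),14))
for p in[(38,28),(65,25),(115,545),(88,548)]:print("door top",onz("top",*T2(*p),190))
for p in[(435,205),(765,70)]:print("door side z190",onz("side",*S2(*p),190))
print("door low",onz("top",*T2(248,514),8),onz("side",*S2(487,432),8))
for p in[(155,185),(290,168),(305,305),(168,322)]:print("caddy rim top",onz("top",*T2(*p),100))
for p in[(610,268),(700,227),(755,280),(665,320)]:print("caddy rim side",onz("side",*S2(*p),100))
import cv2
t=cv2.imread("pics/top0.png").astype(int);b=((t[...,0]>t[...,2]+25)&(t[...,1]<150)).astype(np.uint8)
b[:, :295]=0;b[:,:]=b;b[:250]=0;b[310:]=0;b[:,350:]=0
P=cv2.findNonZero(b);print(cv2.boundingRect(P));e=cv2.fitEllipse(cv2.convexHull(P));print(e,onz("top",*e[0],75))
s=onz("side",284,264,75);print("pot side",s)
E
```

```text
handle end (array([ 567.2, -259.7,  160.4]), np.float64(1.5681045556763118))
base z14 [ 657.8 -276.6   14. ]
base z14 [ 574.7 -224.3   14. ]
base z0 [ 538.4 -290.2    0. ]
base side z14 [ 576.  -226.6   14. ]
base side z14 [ 539.5 -285.    14. ]
door top [611.3 295.2 190. ]
door top [612.4 283.3 190. ]
door top [385.6 258.8 190. ]
door top [384.6 270.3 190. ]
door side z190 [383.3 265.1 190. ]
door side z190 [610.9 290.  190. ]
door low [385.5 259.2   8. ] [386.1 263.2   8. ]
caddy rim top [551.6 276.3 100. ]
caddy rim top [558.5 210.6 100. ]
caddy rim top [491.3 203.1 100. ]
caddy rim top [484.6 269.4 100. ]
caddy rim side [484.5 266.6 100. ]
caddy rim side [550.9 275.5 100. ]
caddy rim side [558.2 210.3 100. ]
caddy rim side [493.6 203.6 100. ]
(302, 258, 40, 41)
((321.3895263671875, 278.2026672363281), (40.305240631103516, 40.45298767089844), 46.66933822631836) [442.2 -49.5  75. ]
pot side [439.4 -57.   75. ]
```

```bash
cat >> h.py <<'E'
end=np.array([567.2,-259.7,160.4]); rx=np.array([.849,-.528,0]); rx/=np.linalg.norm(rx)
ax=-.5*rx+np.array([0,0,.866]); blade=end-150*ax; ry=np.cross([0,0,1],rx)
Rg=np.c_[np.cross(ry,-ax),ry,-ax]; og=R.from_matrix(Rg).as_euler("xyz")
down=lambda psi:[np.pi,0,psi]
pot=np.array([441.5,-51,0])
dy=np.array([.994,.109,0]); dx=np.array([.109,-.994,0])
cad=np.array([521.4,239.8,23])
G=106 # TCP distance up the spatula
E
python3 - <<'E'
from bench import robot
from h import *
import cv2
np.set_printoptions(precision=2,suppress=True)
print("blade",blade,"og",og)
for z in(0,70,122,150): print(z,proj("top",blade+z*ax),proj("side",blade+z*ax))
for p in[(123,178),(270,210)]:print("cab front",onz("top",*p,205))
pre=blade+(G+75)*ax; g=blade+G*ax
for p,o in[(pre,og),(g,og),(g+[0,0,100],og),(pot+[0,0,260],down(2.1)),(pot+[0,0,16+G],down(2.1)),(cad+[0,0,300-23],down(1.68)),(cad+[0,0,G],down(1.68))]:
    print(p,robot.inverse_kinematics(p,o))
robot.move_gripper(.55)
robot.move_ptp(pre,og)
robot.move_linear(g,og,speed=80,f_stop=8) and print("touched")
for n in("top","side"): cv2.imwrite(f"pics/{n}1.png",robot.get_image(n)["img"])
s=cv2.imread("pics/side1.png")[220:400,300:500];t=cv2.imread("pics/top1.png")[130:310,350:550]
cv2.imwrite("pics/c3.png",cv2.resize(np.hstack([t,s]),None,fx=2,fy=2,interpolation=2))
print(robot.current_tcp_pos(),robot.current_t())
E
```

```text
blade [ 630.89 -299.31   30.5 ] og [-3.14  0.52  2.59]
0 [435.93 186.66] [418.94 319.47]
70 [435.63 195.45] [404.48 301.04]
122 [435.39 202.85] [393.08 286.5 ]
150 [435.24 207.18] [386.69 278.35]
cab front [623.31 290.8  205.  ]
cab front [561.9   37.73 205.  ]
[ 554.04 -251.51  187.25] [-0.63  0.11  1.93  0.07  0.58 -1.7 ]
[ 585.88 -271.32  122.3 ] [-0.63  0.27  1.93  0.08  0.43 -1.71]
[ 585.88 -271.32  222.3 ] [-0.63  0.14  1.8   0.06  0.68 -1.67]
[441.5 -51.  260. ] [-0.37  0.04  1.7   0.    1.41 -0.9 ]
[441.5 -51.  122. ] [-0.37  0.16  1.91  0.    1.06 -0.9 ]
[521.4 239.8 300. ] [ 0.24  0.26  1.33 -0.    1.55  0.13]
[521.4 239.8 129. ] [ 0.24  0.37  1.6  -0.    1.17  0.13]
[ 586.06 -271.41  123.06] 3.8667
```

View pics/c3.png

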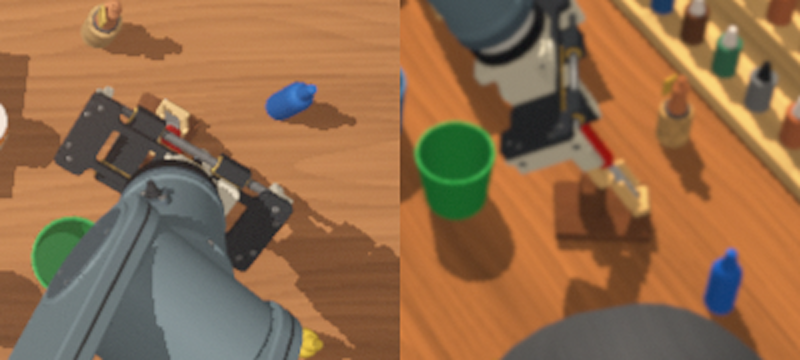

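Run:
```python
from bench import robot
from h import *
import cv2
robot.move_gripper(0); w=robot.current_gripper_width(); print(w*93,robot.current_finger_force())
p=robot.current_tcp_pos(); robot.move_linear(p+[0,0,110],speed=100)
robot.move_ptp(pot+[0,0,245],down(2.1))
for n in("top","side"): cv2.imwrite(f"pics/{n}2.png",robot.get_image(n)["img"])
print(robot.current_gripper_width()*93,robot.current_tcp_pos(),robot.current_t())
tip=pot+[0,0,245-G];print(proj("side",tip),proj("top",tip),proj("side",pot+[0,0,75]))
s=cv2.imread("pics/side2.png")[150:350,160:410];t=cv2.imread("pics/top2.png")[180:380,230:380]
cv2.imwrite("pics/c4.png",cv2.resize(np.hstack([t,s]),None,fx=2,fy=2,interpolation=2))
```

```text
15.889280928155824 29.99862313270569
15.737759645644408 [441.74380865 -51.64851906 244.54973077] 6.8667
[281.74791622 241.71520916] [322.62564393 278.76522345] [283.647408   261.86632639]
```

View pics/c4.png

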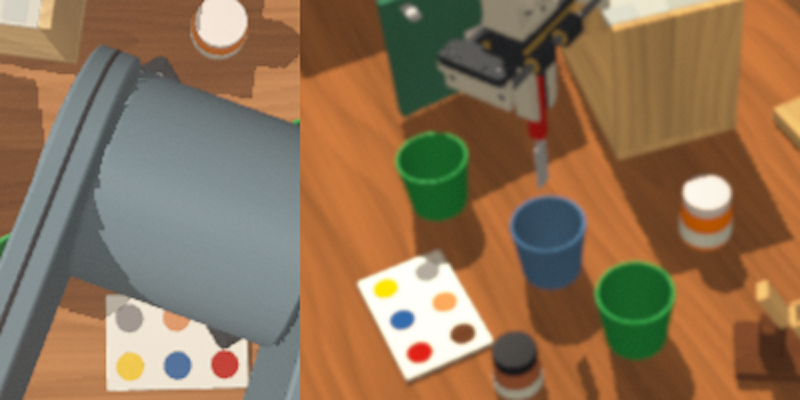

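Run:
```python
from bench import robot
from h import *
import cv2
robot.move_linear(pot+[0,0,15+G],speed=120,f_stop=6) and print("pot touched",robot.current_tcp_pos())
robot.sleep(.5)
robot.move_linear(pot+[0,0,255],speed=150)
t=cad+12*dx-8*dy
robot.move_ptp(t*[1,1,0]+[0,0,255],down(1.68))
im={n:robot.get_image(n)["img"] for n in("top","side")}
tip=t*[1,1,0]+[0,0,255-G];print(robot.current_tcp_pos(),proj("side",tip),proj("side",[t[0],t[1],100]),robot.current_t())
cv2.imwrite("pics/c5.png",cv2.resize(np.hstack([im["top"][150:350,80:280],im["side"][60:260,180:380]]),None,fx=2,fy=2,interpolation=2))
```

```text
[514.88716355 225.67680011 254.8923439 ] [257.87175157 155.90203995] [259.71561997 171.51787061] 10.8
```

View pics/c5.png

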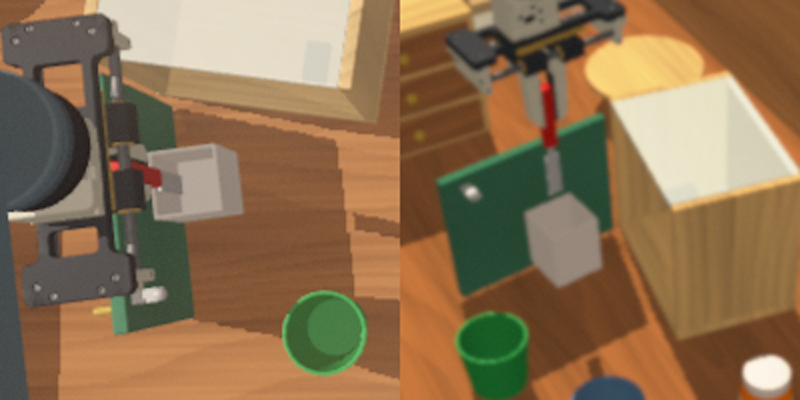

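Run:
```python
from bench import robot
from h import *
import cv2
t=cad+12*dx-8*dy
r=robot.move_linear(t*[1,1,0]+[0,0,24+G],speed=90,f_stop=5)
print("stop",r,robot.current_tcp_pos(),robot.current_contact_force())
robot.move_gripper(.35); robot.sleep(.3)
robot.move_linear(robot.current_tcp_pos()+[0,0,110],speed=120)
robot.move_gripper(0)
# outer side of the door, at push spot
h=np.array([611.5,294.5,0])
p=h-150*dy-45*dx
robot.move_ptp(p+[0,0,240],down(1.68))
im={n:robot.get_image(n)["img"] for n in("top","side")}
print(robot.current_tcp_pos(),robot.current_t())
cv2.imwrite("pics/c6.png",cv2.resize(np.hstack([im["top"][150:350,80:280],im["side"][60:260,180:380]]),None,fx=2,fy=2,interpolation=2))
```

```text
stop False [515.18470655 227.12909409 130.61413664] [ 0.4186748  -0.33557542 -1.91390088]
[457.97561789 322.34514131 240.02379884] 15.55
```

View pics/c6.png

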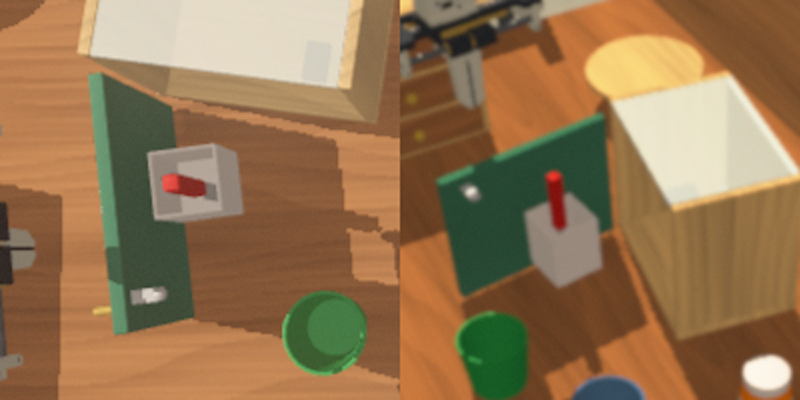

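```bash
python3 - <<'E'
from h import *
np.set_printoptions(precision=1,suppress=True)
for n,u,v,z in[("top",255.5,194,205),("top",268.4,210.9,0),("side",317.3,164.8,205),("side",321.3,228.8,0),("top",119,176.3,205),("side",285.5,109.8,205)]:
    q=onz(n,u,v,z);d=np.array([611.5,294.5,0])-q;print(n,z,q,np.linalg.norm(d[:2]),np.arctan2(d[1],d[0]))
E
python3 - <<'E'
from bench import robot
from h import *
h=np.array([611.5,294.5,0]); p=h-150*dy
robot.move_linear(p-45*dx+[0,0,152],speed=150)
r=robot.move_linear(p+6*dx+[0,0,152],speed=40,f_stop=4)
q=robot.current_tcp_pos();print(r,(q-p)@dx,(q-p)@dy,robot.current_contact_force(),robot.current_t())
E
```

```text
top 205 [590.3  62.4 205. ] 233.09719012408297 1.4798068459035392
top 0 [591.1  62.2   0. ] 233.22089090379438 1.483234482050324
side 205 [591.4  63.8 205. ] 231.55249281110554 1.483763963773212
side 0 [597.   63.1   0. ] 231.90227072943682 1.5082163555564188
top 205 [626.4 297.7 205. ] 15.290938355335113 -2.9282592975095274
side 205 [626.  292.4 205. ] 14.64985219663901 2.99909929578215
False 5.983128593222267 -0.16535483541863236 [0.16819416 0.77520644 0.07032411] 17.7083
```

```bash
cat >> h.py <<'E'
h=np.array([611.5,294.5,0])
def pushpose(phi,k=8,z=152):
    y=np.array([np.cos(phi),np.sin(phi),0]); x=np.array([np.sin(phi),-np.cos(phi),0])
    return h-150*y-k*x+[0,0,z],down(phi+np.pi/2)
E
python3 - <<'E'
from bench import robot
from h import *
import cv2
for f in(.3,.9,1.42): print(robot.inverse_kinematics(*pushpose(f)))
for f in np.arange(.28,1.29,.125):
    if robot.move_linear(*pushpose(f),speed=50,f_stop=12): print("stopped",f);break
print(f,robot.current_contact_force(),robot.current_tcp_pos(),robot.current_t())
im={n:robot.get_image(n)["img"] for n in("top","side")}
cv2.imwrite("pics/c7.png",cv2.resize(np.hstack([im["top"][150:350,80:280],im["side"][60:260,180:380]]),None,fx=2,fy=2,interpolation=2))
E
```

```text
[ 2.95846364e-01  2.82273313e-01  1.67446401e+00 -4.44089210e-16
  1.18485533e+00 -4.15363567e-03]
[ 0.13614493  0.30091261  1.64814242  0.          1.19253762 -0.76385507]
[ 0.06254042  0.39609802  1.50705905  0.          1.23843558 -1.35745958]
1.28 [-0.5896817  -0.56753833 -0.89766746] [560.53870043 153.19517642 151.95758416] 22.2917
```

View pics/c7.png

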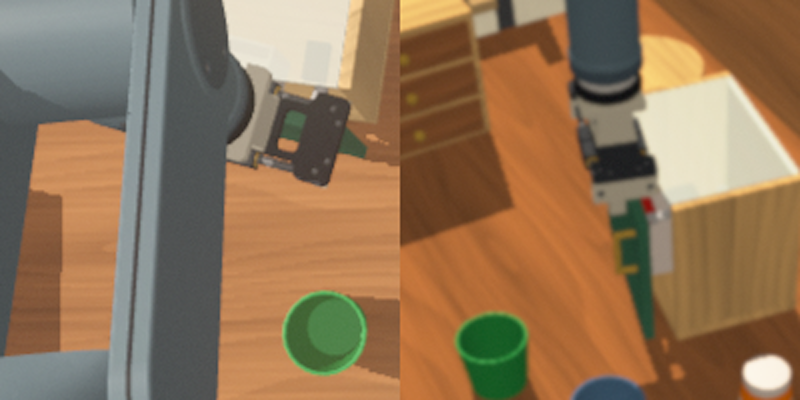

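Run:
```python
from bench import robot
from h import *
for f in np.arange(1.31,1.50,.02):
    r=robot.move_linear(*pushpose(f),speed=12,f_stop=16)
    F=robot.current_contact_force(); x=np.array([np.sin(f),-np.cos(f),0])
    print(round(f,2),r,round(float(F@x),1),robot.current_tcp_pos().round(1),round(robot.current_t(),1))
    if r or F@x<-18: break
```

```text
1.31 False 0.7 [565.3 151.5 152. ] 22.9
1.33 False 0.9 [568.2 150.7 152. ] 23.3
1.35 False -5.9 [569.5 150.2 152. ] 23.7
1.37 False -12.2 [570.1 149.8 151.9] 24.1
1.39 False -4.0 [575.9 148.5 151.9] 24.5
1.41 False -7.1 [579.1 147.8 151.9] 24.9
1.43 False -14.4 [579.  147.6 151.9] 25.3
1.45 False -25.6 [578.6 147.4 151.9] 25.7
```

Run:
```python
from bench import robot
from h import *
import cv2
x=np.array([.989,-.148,0])
p=robot.current_tcp_pos()
robot.move_linear(p-60*x,speed=80)
robot.move_linear(p-60*x+[0,0,130],speed=150)
robot.move_ptp([300,-300,350],down(1.5))
robot.sleep(.5)
im={n:robot.get_image(n)["img"] for n in("top","side")}
print(robot.current_contact_force(),robot.current_t())
a=im["top"][80:340,110:350];b=im["side"][60:320,200:440]
cv2.imwrite("pics/c8.png",cv2.resize(np.hstack([a,b]),None,fx=1.6,fy=1.6,interpolation=2))
```

```text
[-0.03680394  0.15083699 -0.31823504] 30.1667
```

View pics/c8.png

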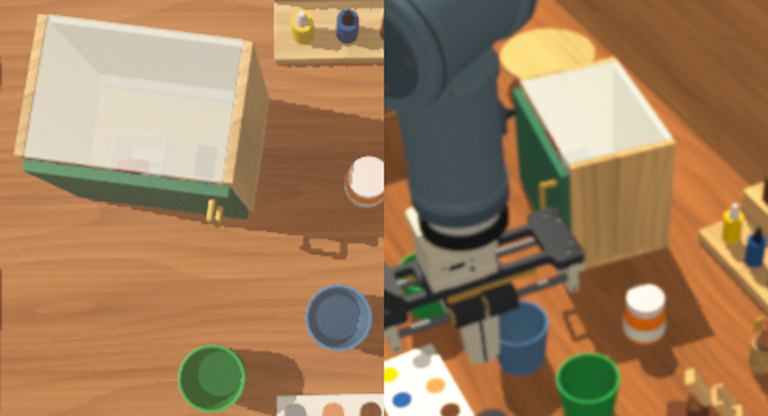

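The picture shows the green door flush with the cabinet front, and the spatula's red handle in the caddy through the clear top at about (133,165). The pot and its neighbours have not moved.

```bash
python3 -c "
from bench import robot
print(robot.hand_in())"
```

```text
the job is handed in; nothing more can be done
None
```

I handed the job in at about 30 s: the spatula was dipped in the blue pot and stands in the caddy, the door is shut on its catch, and the pot and paints look undisturbed in the last picture; the judging result was not shown.

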